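# Grade two kiln posts with the sizing gauge

### The arm

A 6-joint arm with a two-finger parallel gripper is mounted at the origin on the work surface. World frame = base frame: x ahead of the robot, y to its left, z up, the work surface at z = 0. Lengths are in m, angles in rad, forces in N, time in s.
With the tool pointing down it reaches from about 0.25 to 0.8 m from the base axis. Payload 3.9 kg.
Tool frame: the origin (TCP) lies where the fingers leave the gripper's body, on its centre line; the fingertips stand 73 mm ahead of it and the grasp point (between the pads) lies arm.tcp_to_grasp ahead of it (arm.tcp_to_grasp is the distance from the TCP to the grasp point, in m); z points along the fingers, x is the direction in which the jaws open and shut, and the axes are right-handed (so a half turn about z gives the same grasp; the last joint's range is limited). The gripper opens to 85 mm and grips with 20 to 120 N. Pads are 22 mm wide; open, the fingers measure 114 mm over their backs; the gripper's body (76 mm by 85 mm) begins 54 mm behind the grasp point. The pads swing forward as they close: fully open they stand 13 mm farther back than shut.
Start: joints at [1.316, 0.26, -0.138, 1.173, 0, 1.571], TCP at [0.132, 0.508, 0.304] pointing down, gripper open.
Joint ranges: [-2.78, 2.78], [-0.83, 1.72], [-1.28, 1.37], [-1.9, 2.12], [-1.57, 1.48], [-3.14, 3.14]. Speed limits (rad/s): [2.57, 2.57, 3.14, 3.14, 3.14, 3.14].

### API

Orientations are given as a unit quaternion [x, y, z, w].
In Python, from workcell import arm, optics, order gives the robot as it stands. The module is installed in compiled form; this text tells all that it offers.
- The arm moves only by the tool move_arm, never from a script. Its argument "commands" is text: rows parted by semicolons, each of 5 numbers parted by spaces: the shift along the world's x, y, z in cm, then the turn about the world's z in degrees, then the opening in per cent of the stroke, from 0 (shut) to 100 (fully open). In form: x y z yaw gripper; .... A call has 1 to 5 rows; each row is the pose to reach, as a shift and turn from the pose measured when the call began; what a row does not reach only later rows make up. A row lasts 1/8 s, in which the tool goes at most 62.5 mm and 10.7 degrees, less where a joint would pass 70% of its speed; a pose out of reach is approached as far as the arm can. A call with a gripper value outside its range is refused whole. The fingers move at their own pace and stop on an object; the grip force is fixed at half the most. Time passes only in rows, so rows that repeat a pose let the fingers close. It gives the time, the measured TCP pose, the force and the opening at its end, in the units of the state.
- arm.observe(): the state, without advancing time (a new reading comes with each control period).
- optics.read_camera(name): name is "scene" or "top" or "wrist"; returns a dict with "pixels" (400x640x3 uint8, red, green, blue), "fov_y" (degrees; the focal length in pixels is half the picture's height over the tangent of half this angle, whatever the lens; pixels are square), "cx", "cy" (the principal point, pixels), "world_from_camera" (4x4, takes a point from camera to world coordinates); the wrist camera has in their place "hand_eye" (4x4, takes a point from camera to tool coordinates, whose origin is the TCP and whose axes are the tool frame's). Camera axes: x right, y down, z forward; pixel columns grow to the right and rows downward; lengths in m; the calibration is good to about 2 mm. A picture is of the moment at which its call begins: read the wrist's pose just before it. There is no depth.
- order.sign_off(): hands the job in, once; it reports no verdict.
The state is a dict: "time": time; "joint_pos": joint angles; "qvel": joint speeds; "joint_efforts": joint torques, N m; "ee_pos": TCP position; "ee_rot": TCP orientation; "wrist_force": force on the tool from outside, world axes, zero at the start; "ft_torque": the same for the moment, N m; "opening": opening from 0.0 (shut) to 1.0 (fully open).
Only numpy, scipy, OpenCV 4.12 (cv2) and the standard library are available. Lean on these libraries where they do the work, as an engineer would, in place of code of your own. Each camera call takes 0.05 s, during which the arm holds its last target.

### The job

Grade the two tall round kiln posts with the plywood sizing gauge. Slide the one that fits down through the gauge's hole until it stands upright on the gauge's base board, and stand the one that is too thick upright in the wooden tray; lower both into place rather than dropping them, and let go.

Things in the scene. Friction and masses are not known exactly. Their poses are not given: they have to be found in the camera images.
- slim_post: the slimmer tall kiln post: an upright buff ceramic tube, outer diameter 34 mm, bore 16 mm, 140 mm tall, about 0.18 kg. It starts standing on the table. Origin at the centre of its underside, z axis up along the tube. Not the short stub tube of the same diameter (36 mm tall), which is a bystander. Post and bystander positions differ from run to run.
- thick_post: the thick kiln post: an upright buff ceramic tube, outer diameter 60 mm, bore 34 mm, 110 mm tall, about 0.38 kg; too thick for the gauge's hole. It starts standing on the table. Origin at the centre of its underside, z axis up along the tube.
- gauge: the sizing gauge, fixed to the table: two square plywood boards 140 x 140 mm, one above the other on four thin steel rods at the corners. The base board's top is 12 mm above the table; the upper board spans heights 70 to 85 mm and has one round hole of 54 mm diameter through its middle (rod nuts at its corners reach 90 mm). Origin on the table under the hole's axis, z up; x and y along the boards' edges.
- tray: the open wooden tray for thick posts, fixed to the table: 160 mm (its x) by 140 mm (its y), walls 6 mm thick and 30 mm high above the table, floor 6 mm above the table. Origin on the table under its centre, z up.
There are look-alikes about, which are no part of the job. Leave any purple look-alike of the thick_post alone.

How it is judged:
By the outcome, as a careful person would: the job done as asked, in the order asked, and still so for the second after the job is handed in, with the robot touching nothing.
It also fails if it takes over 56 s, if anything falls off the work surface, if the arm or the gripper's body presses on something with over 40 N, if the wrist force passes 120 N, or if a joint passes its speed limit or range.

## Working session

There is one attempt and no reset: what is moved stays moved. The work goes in short steps, Python scripts to look and compute and a tool call to move; the robot and the scene stay as the last step left them, time stands still between calls to the robot, and variables do not carry over. Pictures are saved under pics/ and viewed, and the job is handed in when it is done.

Besides the shell and the picture viewer there is one more tool, called after "Call:" by a JSON object that holds its "method" and its "body". move_arm: Moves the arm, as the interface text tells. Its arguments: {"type":"object","properties":{"commands":{"type":"string"}},"required":["commands"]}

```bash
mkdir -p pics
python3 - <<'E'
from workcell import arm, optics
import cv2
s=arm.observe();print(s['time'],s['ee_pos'],s['ee_rot'],s['opening'],arm.tcp_to_grasp)
for n in ['scene','top','wrist']:
    c=optics.read_camera(n);cv2.imwrite(f'pics/{n}0.png',c['pixels'][:,:,::-1])
    print(n,c['fov_y'],c['cx'],c['cy'],c.get('world_from_camera',c.get('hand_eye')))
E
```

```text
0.0 [0.13217379 0.50753035 0.30305629] [ 7.91199130e-01  6.11557818e-01 -7.66202201e-04  6.20779352e-04] 0.9991137721778454 0.0539
scene 53.82438952218838 311.26126133533404 194.27096933310557 [[ 0.82062485  0.45306272 -0.34829444  0.91526963]
 [ 0.5714405  -0.64466613  0.50780049 -0.47796636]
 [ 0.00553184 -0.61574325 -0.78792744  0.76384099]
 [ 0.          0.          0.          1.        ]]
top 47.190815205485386 321.1939412183849 199.44128697984408 [[-0.00489573 -0.99588193  0.09052747  0.47343173]
 [-0.99994446  0.00572032  0.00885146  0.00743301]
 [-0.00933285 -0.0904791  -0.99585462  1.11349523]
 [ 0.          0.          0.          1.        ]]
wrist 59.264647675164326 322.83820486725585 197.81551815619977 [[ 9.99999992e-01 -1.18899946e-04 -4.66393033e-05 -1.75669284e-03]
 [ 1.27302810e-04  9.57394342e-01  2.88783758e-01 -7.37356379e-02]
 [ 1.03158319e-05 -2.88783761e-01  9.57394349e-01 -7.09979991e-02]
 [ 0.00000000e+00  0.00000000e+00  0.00000000e+00  1.00000000e+00]]
```

View pics/scene0.png

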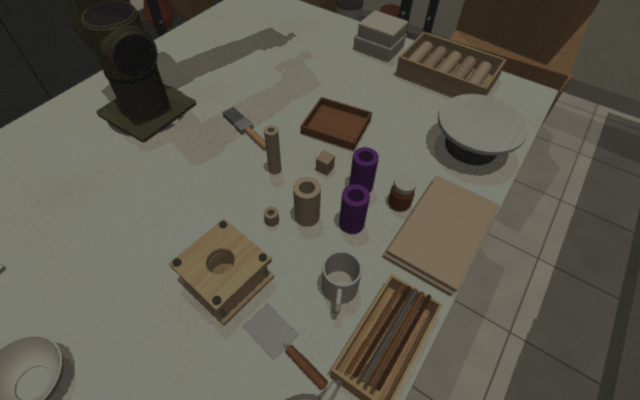

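View pics/top0.png

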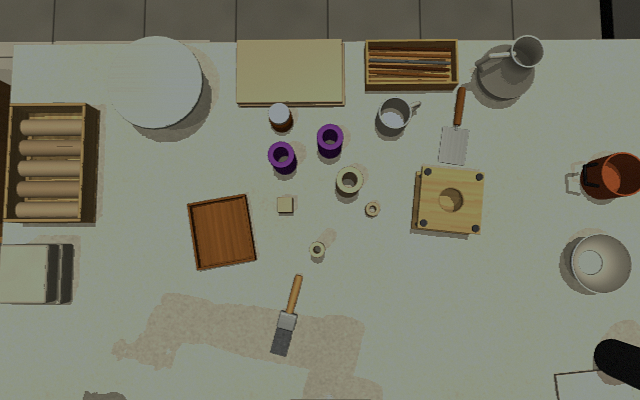

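View pics/wrist0.png

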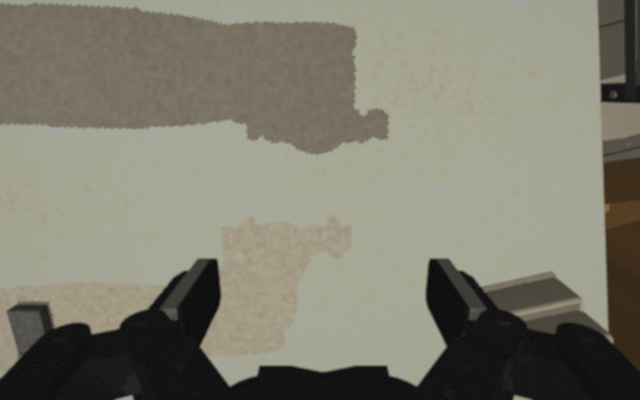

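Top view: the slim_post is the tall tube at (317,250). The stub is at (372,209), the buff thick_post at (349,181), and the purple look-alikes at (282,157) and (329,141). The tray is at (222,232), the gauge hole at (449,200), and a small block at (285,205). In the scene view the slim post is the tall tube at (273,150) and the thick buff tube is at (307,202). I'll enlarge both views to confirm.

Run:
```python
import cv2
t=cv2.imread('pics/top0.png');s=cv2.imread('pics/scene0.png')
cv2.imwrite('pics/tc1.png',cv2.resize(t[120:280,180:390],None,fx=3.7,fy=3.7,interpolation=cv2.INTER_CUBIC))
cv2.imwrite('pics/tc2.png',cv2.resize(t[150:250,400:500],None,fx=6,fy=6,interpolation=cv2.INTER_CUBIC))
cv2.imwrite('pics/sc1.png',cv2.resize(s[90:240,240:390],None,fx=4,fy=4,interpolation=cv2.INTER_CUBIC))
cv2.imwrite('pics/sc2.png',cv2.resize(s[210:330,160:290],None,fx=5,fy=5,interpolation=cv2.INTER_CUBIC))
```

```text
(no output)
```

View pics/tc1.png

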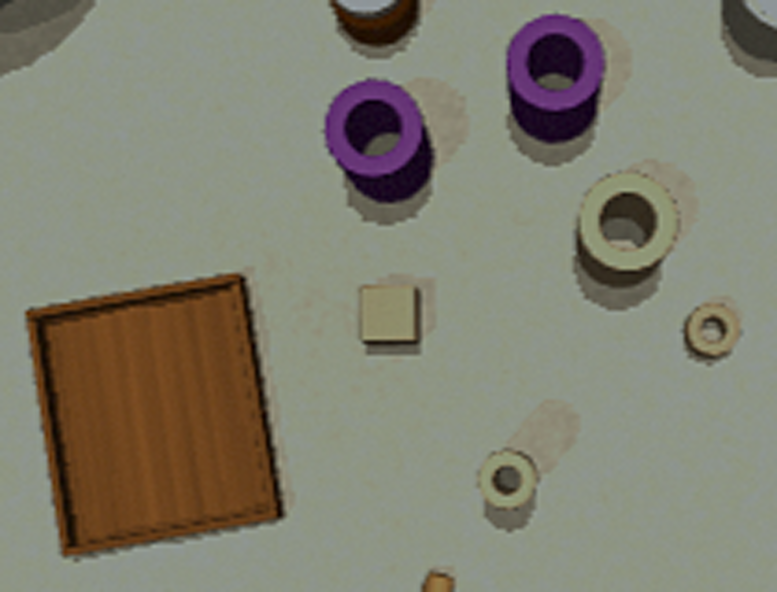

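View pics/tc2.png

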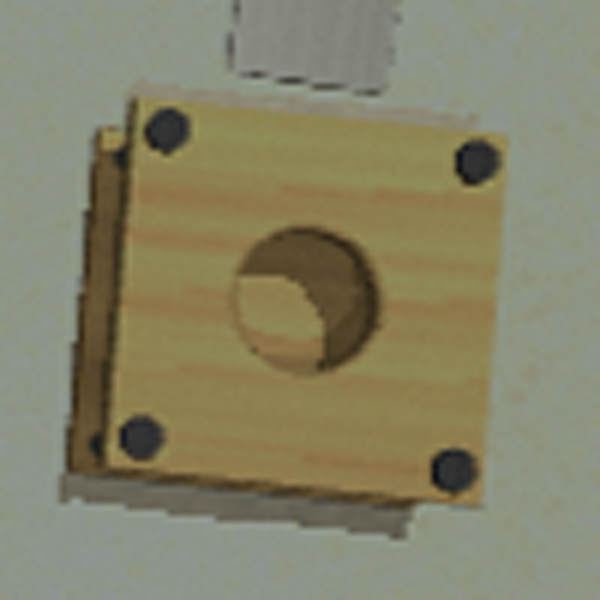

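View pics/sc1.png

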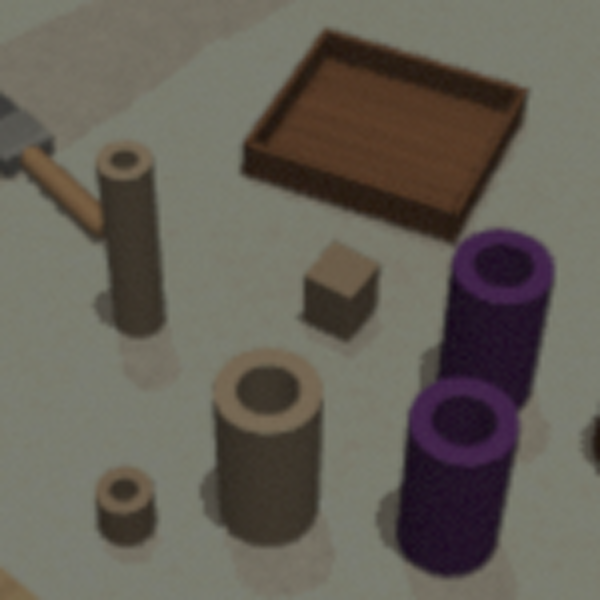

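View pics/sc2.png

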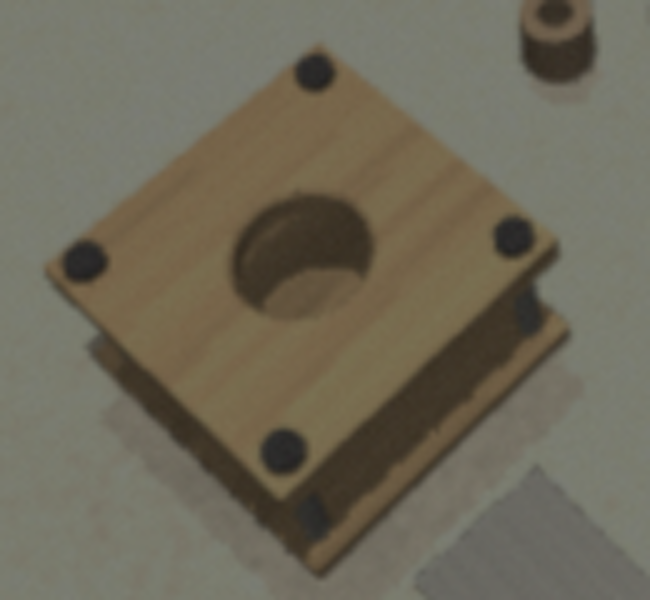

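```bash
cat > h.py <<'E'
import numpy as np,json
from scipy.spatial.transform import Rotation as Ro
F=lambda fov:200/np.tan(np.radians(fov/2))
CAM={'scene':(F(53.82438952218838),311.26126133533404,194.27096933310557,np.array([[0.82062485,0.45306272,-0.34829444,0.91526963],[0.5714405,-0.64466613,0.50780049,-0.47796636],[0.00553184,-0.61574325,-0.78792744,0.76384099],[0,0,0,1]])),
'top':(F(47.190815205485386),321.1939412183849,199.44128697984408,np.array([[-0.00489573,-0.99588193,0.09052747,0.47343173],[-0.99994446,0.00572032,0.00885146,0.00743301],[-0.00933285,-0.0904791,-0.99585462,1.11349523],[0,0,0,1]]))}
HE=np.array([[9.99999992e-01,-1.18899946e-04,-4.66393033e-05,-1.75669284e-03],[1.27302810e-04,9.57394342e-01,2.88783758e-01,-7.37356379e-02],[1.03158319e-05,-2.88783761e-01,9.57394349e-01,-7.09979991e-02],[0,0,0,1]])
def wcam(pos,q):
    T=np.eye(4);T[:3,:3]=Ro.from_quat(q).as_matrix();T[:3,3]=pos
    return (F(59.264647675164326),322.83820486725585,197.81551815619977,T@HE)
def ray(c,u,v):
    f,cx,cy,T=CAM[c] if isinstance(c,str) else c
    d=T[:3,:3]@np.array([(u-cx)/f,(v-cy)/f,1]);return T[:3,3],d/np.linalg.norm(d)
def tri(*obs):
    A=np.zeros((3,3));b=np.zeros(3);R=[ray(*o) for o in obs]
    for o,d in R:
        P=np.eye(3)-np.outer(d,d);A+=P;b+=P@o
    x=np.linalg.solve(A,b);return x,[np.linalg.norm(np.cross(x-o,d))*1000 for o,d in R]
def atz(c,u,v,z):
    o,d=ray(c,u,v);return o+d*(z-o[2])/d[2]
def proj(c,X):
    f,cx,cy,T=CAM[c] if isinstance(c,str) else c
    p=T[:3,:3].T@(np.array(X)-T[:3,3]);return np.array([cx+f*p[0]/p[2],cy+f*p[1]/p[2]])
def unc(x,y,f,ox,oy):return (x+.5)/f-.5+ox,(y+.5)/f-.5+oy
E
python3 - <<'E'
from h import *
np.set_printoptions(precision=4,suppress=True)
t1=lambda x,y:('top',*unc(x,y,3.7,180,120));t2=lambda x,y:('top',*unc(x,y,6,400,150))
s1=lambda x,y:('scene',*unc(x,y,4,240,90));s2=lambda x,y:('scene',*unc(x,y,5,160,210))
for n,a,b,z in [('slim',t1(508,479),s1(125,159),.14),('thick',t1(628,222),s1(268,391),.11),('stub',t1(712,330),s1(125,489),.036),('pA',t1(555,62),s1(462,421),.11),('pB',t1(375,126),s1(503,265),.11),('cube',t1(390,314),s1(341,270),.03),
 ('tr',t1(27,312),s1(526,92),.03),('tr',t1(66,555),s1(326,30),.03),('tr',t1(284,517),s1(246,150),.03),('hole',t2(306,300),s2(303,256),.085),
 ('g',t2(135,97),s2(557,240),.085),('g',t2(507,135),s2(281,498),.085),('g',t2(481,506),s2(47,270),.085),('g',t2(108,467),s2(318,43),.085)]:
    print(n,*tri(a,b),atz(*a,z)[:2],atz(*b,z)[:2])
print('trc',np.mean([atz(*t1(*p),.03) for p in [(27,312),(243,274),(284,517),(66,555)]],axis=0))
E
```

```text
slim [0.4563 0.0253 0.1415] [np.float64(0.37363871041218244), np.float64(0.37363871041216246)] [0.4566 0.0256] [0.4549 0.0263]
thick [ 0.6078 -0.0464  0.1098] [np.float64(0.5625945459663562), np.float64(0.5625945459664274)] [ 0.6082 -0.0461] [ 0.6075 -0.0469]
stub [ 0.5482 -0.103   0.0365] [np.float64(0.3867334474485642), np.float64(0.3867334474485109)] [ 0.5485 -0.1028] [ 0.5476 -0.103 ]
pA [ 0.7041 -0.0041  0.1107] [np.float64(1.6273571936395619), np.float64(1.6273571936394502)] [ 0.7056 -0.0031] [ 0.7027 -0.0048]
pB [0.6657 0.1042 0.1127] [np.float64(1.2691495428963155), np.float64(1.2691495428963793)] [0.6673 0.1052] [0.6637 0.1057]
cube [0.5587 0.1013 0.0458] [np.float64(0.4659236800491728), np.float64(0.46592368004914875)] [0.5604 0.103 ] [0.5506 0.1137]
tr [0.5619 0.3365 0.0274] [np.float64(1.624773950004577), np.float64(1.6247739500047977)] [0.563  0.3367] [0.562  0.3323]
tr [0.4079 0.3086 0.0294] [np.float64(0.13371285269732303), np.float64(0.1337128526973661)] [0.408  0.3086] [0.4082 0.3079]
tr [0.4323 0.1716 0.0268] [np.float64(1.4755503593065002), np.float64(1.4755503593065482)] [0.4313 0.1701] [0.4355 0.1697]
hole [ 0.5647 -0.2748  0.0848] [np.float64(0.35663873806604823), np.float64(0.3566387380660713)] [ 0.5649 -0.2745] [ 0.5646 -0.2751]
g [ 0.6414 -0.213   0.0856] [np.float64(1.0319810192410894), np.float64(1.0319810192412149)] [ 0.6423 -0.2124] [ 0.6404 -0.2135]
g [ 0.6262 -0.3512  0.0881] [np.float64(0.442276467651606), np.float64(0.44227646765152595)] [ 0.6269 -0.3519] [ 0.6245 -0.3509]
g [ 0.488  -0.3364  0.0853] [np.float64(0.7163949057520484), np.float64(0.716394905752093)] [ 0.4876 -0.3371] [ 0.4884 -0.3359]
g [ 0.5026 -0.1987  0.087 ] [np.float64(0.21492355873306007), np.float64(0.21492355873286972)] [ 0.5028 -0.1989] [ 0.5012 -0.198 ]
trc [0.4973 0.2533 0.03  ]
```

The triangulated heights agree with the text: slim 0.1415, thick 0.110, hole 0.085. Buff thick_post is at (0.608,-0.046) and not purple; slim_post is 140 mm tall, unlike the 36 mm stub. Next I move above slim_post.

Call:
{"method": "move_arm", "body": {"commands": "3 -4.4 0 0 100; 6 -8.8 0 0 100; 9 -13.2 0 0 100; 12 -17.6 0 0 100; 15 -22 0 0 100"}}

```text
time: 0.78
ee_pos: [0.2828, 0.2861, 0.3032]
ee_rot: [0.791, 0.612, -0.001, 0.001]
wrist_force: [0.7, -0.7, 0.4]
opening: 1.004
```

Call:
{"method": "move_arm", "body": {"commands": "3 -4.4 0 0 100; 6 -8.8 0 0 100; 9 -13.2 0 0 100; 12 -17.6 -1 0 100; 15 -22 -2 0 100"}}

```text
time: 1.4
ee_pos: [0.4336, 0.0645, 0.2829]
ee_rot: [0.791, 0.612, -0.0, 0.001]
wrist_force: [1.3, 0.8, 0.1]
opening: 0.999
```

Call:
{"method": "move_arm", "body": {"commands": "1.2 -2 0 0 100; 2.25 -3.9 0 0 100; 2.25 -3.9 -1 0 100; 2.25 -3.9 -1 0 100"}}

```text
time: 1.9
ee_pos: [0.4549, 0.0258, 0.2717]
ee_rot: [0.791, 0.612, -0.001, -0.0]
wrist_force: [0.4, -0.5, 1.0]
opening: 0.999
```

Run:
```python
from workcell import arm, optics
import cv2
from h import *
s=arm.observe();c=optics.read_camera('wrist');im=c['pixels'][:,:,::-1].copy()
W=wcam(s['ee_pos'],s['ee_rot']);print(s['ee_pos'],s['joint_pos'])
print(proj(W,[.456,.0256,.14]),proj(W,[*s['ee_pos'][:2],.14]))
cv2.imwrite('pics/w1.png',im)
t=optics.read_camera('top')['pixels'][:,:,::-1]
cv2.imwrite('pics/t1.png',cv2.resize(t[120:320,230:430],None,fx=2.9,fy=2.9))
```

```text
[0.45485776 0.02575228 0.27172457] [ 5.69527004e-02  1.61198668e-01 -3.54640811e-01  1.05761245e+00
 -7.29811440e-04  3.11463187e-01]
[326.27166097 219.70970858] [326.04785589 217.95475611]
```

View pics/w1.png

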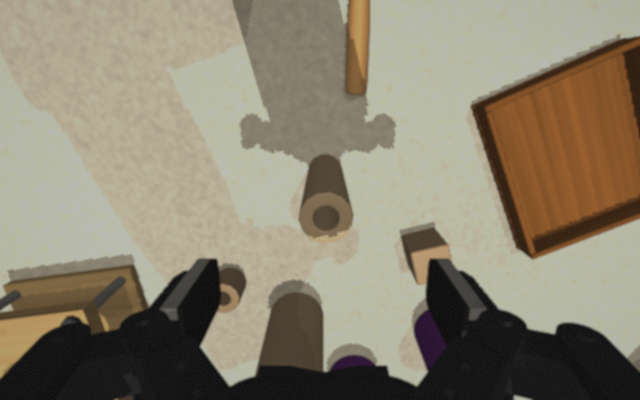

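The slim post's top ring is at (326,217) in the wrist view. The prediction for a post on the tool axis was (326,218), so it is centred and I can descend.

Call:
{"method": "move_arm", "body": {"commands": "0.05 0 -4 0 100; 0.05 0 -8 0 100; 0.05 0 -10.5 0 100; 0.05 0 -10.8 0 100; 0.05 0 -10.8 0 100"}}

```text
time: 2.62
ee_pos: [0.4562, 0.0266, 0.1653]
ee_rot: [0.791, 0.612, -0.0, 0.0]
wrist_force: [0.1, 0.1, 0.1]
opening: 1.0
```

Call:
{"method": "move_arm", "body": {"commands": "0 0 0 0 20; 0 0 0 0 20; 0 0 0 0 20; 0 0 0 0 20; 0 0 0 0 20"}}

```text
time: 3.25
ee_pos: [0.4567, 0.0266, 0.1661]
ee_rot: [0.791, 0.612, 0.0, 0.001]
wrist_force: [0.2, 0.1, 5.8]
opening: 0.374
```

Call:
{"method": "move_arm", "body": {"commands": "0 0 0 0 10; 0 0 0 0 10; 0 0 0.5 0 10; 0 0 2 0 10; 0 0 4 0 10"}}

```text
time: 3.88
ee_pos: [0.4558, 0.0265, 0.2059]
ee_rot: [0.791, 0.612, -0.001, 0.0]
wrist_force: [0.2, -0.3, -2.9]
opening: 0.373
```

Call:
{"method": "move_arm", "body": {"commands": "0 0 2.5 0 10; 0 0 5 0 10; 0 0 7.5 0 10; 0 0 8.2 0 10; 0 0 8.2 0 10"}}

```text
time: 4.5
ee_pos: [0.4558, 0.0265, 0.2877]
ee_rot: [0.791, 0.612, -0.001, 0.0]
wrist_force: [-0.5, -0.7, -2.6]
opening: 0.379
```

Run:
```python
from workcell import arm, optics
import cv2
c=optics.read_camera('wrist');cv2.imwrite('pics/w2.png',c['pixels'][:,:,::-1])
t=optics.read_camera('scene')['pixels'][:,:,::-1]
cv2.imwrite('pics/s2.png',cv2.resize(t[40:260,140:400],None,fx=2.6,fy=2.6))
```

```text
(no output)
```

View pics/w2.png

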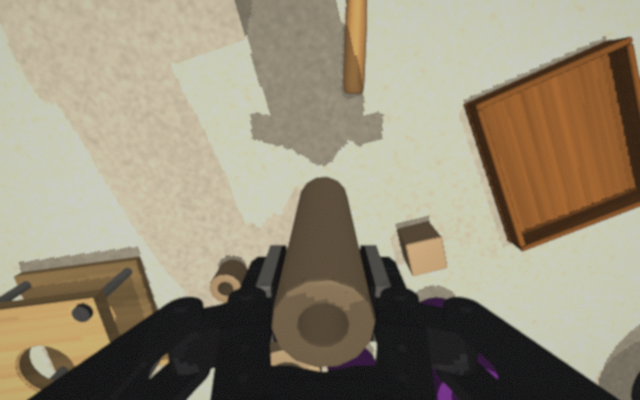

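View pics/s2.png

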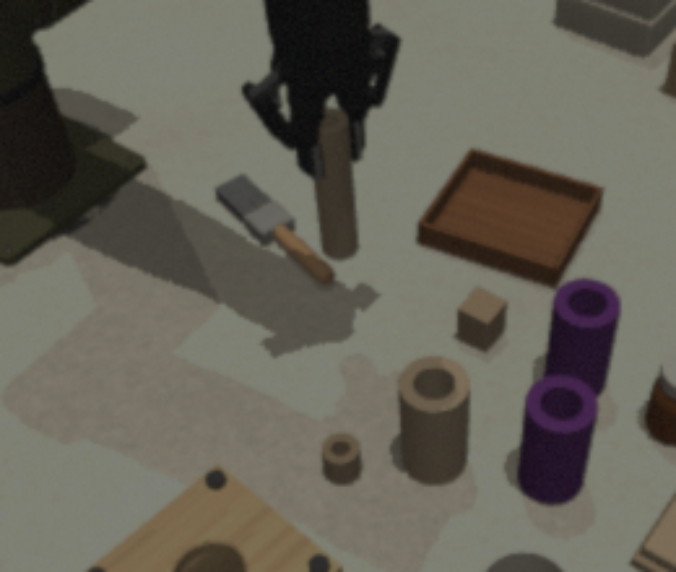

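The post is held upright and centred: its top is at (324,325) in the wrist view, and its lower end is clear of the table in the scene view. Now I carry it to the gauge hole.

Call:
{"method": "move_arm", "body": {"commands": "1 -2.8 0 0 10; 2.4 -6.6 0 0 10; 3.8 -10.4 0 0 10; 5.1 -14.2 0 0 10; 6.5 -18 0 0 10"}}

```text
time: 5.22
ee_pos: [0.5199, -0.1546, 0.2853]
ee_rot: [0.791, 0.612, -0.002, -0.002]
wrist_force: [0.3, 0.2, -1.5]
opening: 0.379
```

Call:
{"method": "move_arm", "body": {"commands": "1.4 -3.8 0 0 10; 2.8 -7.6 0 0 10; 3.9 -10.8 0 0 10; 4.4 -12.1 0 0 10; 4.4 -12.1 0 0 10"}}

```text
time: 5.85
ee_pos: [0.5636, -0.2757, 0.2839]
ee_rot: [0.791, 0.612, -0.002, -0.003]
wrist_force: [-0.2, 0.5, -3.1]
opening: 0.375
```

Run:
```python
from workcell import arm, optics
import cv2
from h import *
s=arm.observe();print(s['ee_pos'],s['ee_rot'],s['joint_pos'])
c=optics.read_camera('wrist');cv2.imwrite('pics/w3.png',c['pixels'][:,:,::-1])
t=optics.read_camera('scene')['pixels'][:,:,::-1]
cv2.imwrite('pics/s3.png',cv2.resize(t[130:330,120:320],None,fx=3,fy=3))
W=wcam(s['ee_pos'],s['ee_rot'])
b=s['ee_pos']-[0,0,.166]
print('scene bottom pred',(proj('scene',b)-[120,130])*3, 'hole',(proj('scene',[.5648,-.2748,.085])-[120,130])*3,'wrist hole',proj(W,[.5648,-.2748,.085]),'post bottom',proj(W,b),'top',proj(W,b+[0,0,.14]))
```

```text
[ 0.56359925 -0.2757208   0.28394766] [ 0.79086028  0.61198516 -0.00249899 -0.00281734] [-0.45419543  0.45057801  0.09859131  1.22607355 -0.00199127 -0.20053937]
scene bottom pred [289.43927777 366.70467947] hole [301.23622454 392.22580798] wrist hole [326.6775914  191.50202234] post bottom [325.45864347 202.55217547] top [328.31848194 329.47902396]
```

View pics/w3.png

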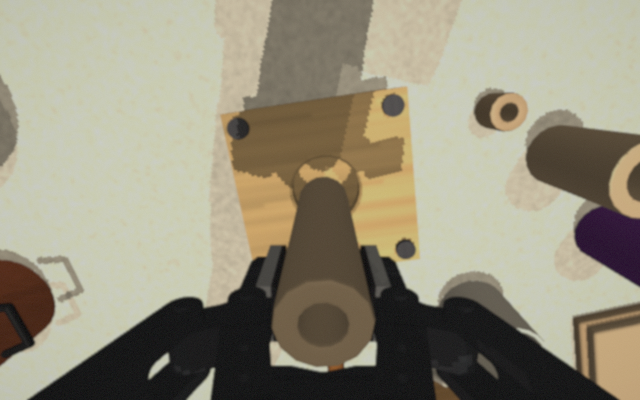

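View pics/s3.png

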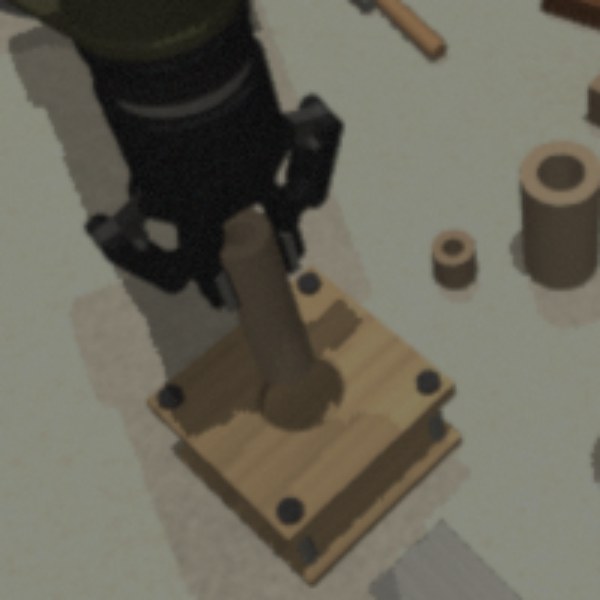

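The hole ring is at (326,190) and the post's lower end at (323,190), which lines up within the clearance. I lower it in stages.

Call:
{"method": "move_arm", "body": {"commands": "0.1 0.1 -1 0 10; 0.1 0.1 -2.5 0 10; 0.1 0.1 -4 0 10; 0.1 0.1 -5 0 10; 0.1 0.1 -5 0 10"}}

```text
time: 6.58
ee_pos: [0.5636, -0.2731, 0.2332]
ee_rot: [0.79, 0.613, -0.003, -0.004]
wrist_force: [-0.4, 0.3, -1.9]
opening: 0.379
```

Run:
```python
from workcell import arm, optics
import cv2
t=optics.read_camera('scene')['pixels'][:,:,::-1]
cv2.imwrite('pics/s4.png',cv2.resize(t[180:320,150:290],None,fx=4,fy=4))
```

```text
(no output)
```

View pics/s4.png

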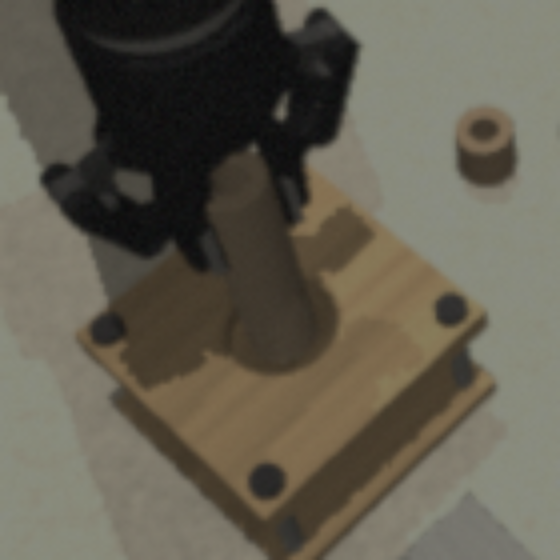

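The post's lower end is inside the hole, with no contact force. I keep lowering to the base board.

Call:
{"method": "move_arm", "body": {"commands": "0.1 -0.15 -1.2 0 10; 0.1 -0.15 -2.5 0 10; 0.1 -0.15 -3.8 0 10; 0.1 -0.15 -4.6 0 10; 0.1 -0.15 -4.8 0 10"}}

```text
time: 7.25
ee_pos: [0.5646, -0.2747, 0.1852]
ee_rot: [0.79, 0.613, -0.003, -0.004]
wrist_force: [0.2, 0.0, -2.3]
opening: 0.379
```

Call:
{"method": "move_arm", "body": {"commands": "0 0 -0.2 0 10; 0 0 -0.4 0 10; 0 0 -0.6 0 10"}}

```text
time: 7.62
ee_pos: [0.5648, -0.2748, 0.1794]
ee_rot: [0.79, 0.613, -0.003, -0.004]
wrist_force: [-0.0, 0.2, -2.6]
opening: 0.377
```

Call:
{"method": "move_arm", "body": {"commands": "0 0 -0.1 0 10; 0 0 -0.2 0 10"}}

```text
time: 7.88
ee_pos: [0.565, -0.2749, 0.1783]
ee_rot: [0.79, 0.613, -0.003, -0.003]
wrist_force: [-1.2, 0.9, 7.2]
opening: 0.374
```

Contact on the base board (+7 N, up from −2.6 N). Release now.

Call:
{"method": "move_arm", "body": {"commands": "0 0 0 0 45; 0 0 0 0 60; 0 0 0 0 100; 0 0 0 0 100; 0 0 0 0 100"}}

```text
time: 8.5
ee_pos: [0.565, -0.2748, 0.1782]
ee_rot: [0.79, 0.613, -0.003, -0.003]
wrist_force: [-0.1, -0.6, 0.5]
opening: 1.001
```

Run:
```python
from workcell import arm, optics
import cv2
s=arm.observe();print(s['ee_pos'],s['opening'])
t=optics.read_camera('wrist')['pixels'][:,:,::-1];cv2.imwrite('pics/w5.png',t)
t=optics.read_camera('scene')['pixels'][:,:,::-1]
cv2.imwrite('pics/s5.png',cv2.resize(t[180:320,150:290],None,fx=4,fy=4))
```

```text
[ 0.56502965 -0.27483957  0.17821319] 1.000576985913694
```

View pics/w5.png

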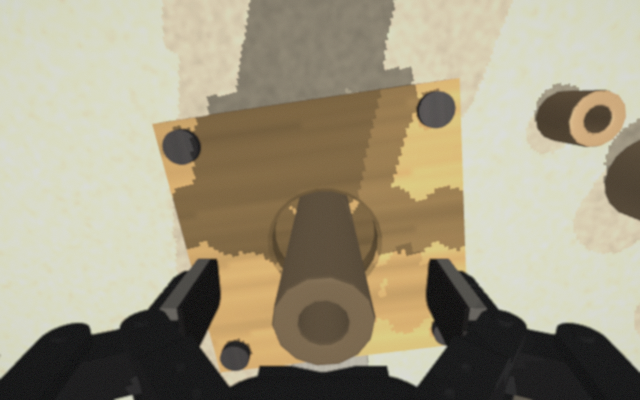

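View pics/s5.png

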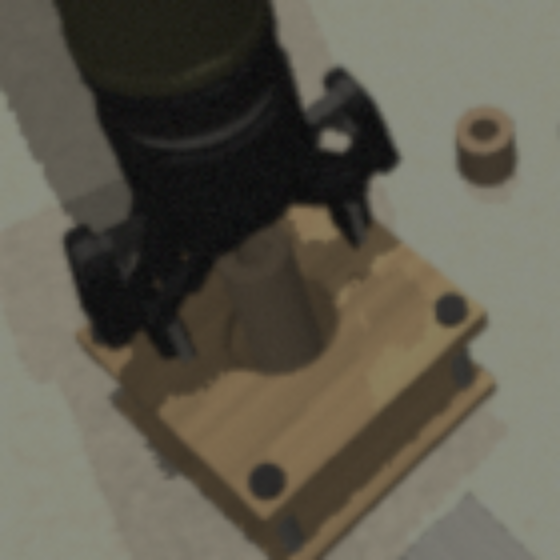

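Slim post stands free in the hole and the jaws are open. I rise straight up, then move over thick_post.

Call:
{"method": "move_arm", "body": {"commands": "0 0 2 0 100; 0 0 5 0 100; 0 0 8 0 100; 0 0 10.5 0 100; 0.5 2.5 10.5 0 100"}}

```text
time: 9.22
ee_pos: [0.5711, -0.2514, 0.2859]
ee_rot: [0.791, 0.612, -0.001, -0.001]
wrist_force: [0.5, 0.8, -0.9]
opening: 0.999
```

Call:
{"method": "move_arm", "body": {"commands": "0.9 5 0 0 100; 1.8 10 0 0 100; 2.8 15 0 0 100; 3.6 19 0 0 100; 3.8 20.3 0 0 100"}}

```text
time: 9.85
ee_pos: [0.6093, -0.0461, 0.2859]
ee_rot: [0.79, 0.613, -0.001, -0.001]
wrist_force: [-1.0, -0.1, 0.9]
opening: 1.0
```

Call:
{"method": "move_arm", "body": {"commands": "0 0 0 0 100; 0 0 0 0 100"}}

```text
time: 10.1
ee_pos: [0.6091, -0.0472, 0.2858]
ee_rot: [0.791, 0.612, -0.002, -0.001]
wrist_force: [0.8, -0.1, 0.5]
opening: 0.998
```

Run:
```python
from workcell import arm, optics
import cv2
from h import *
s=arm.observe();print(s['ee_pos'],s['opening'])
W=wcam(s['ee_pos'],s['ee_rot']);print(proj(W,[.6078,-.0464,.11]),proj(W,[*s['ee_pos'][:2],.11]))
t=optics.read_camera('wrist')['pixels'][:,:,::-1];cv2.imwrite('pics/w6.png',t)
t=optics.read_camera('scene')['pixels'][:,:,::-1]
cv2.imwrite('pics/s6.png',cv2.resize(t[180:320,150:290],None,fx=4,fy=4))
```

```text
[ 0.60913128 -0.04721497  0.28582705] 0.9981296168012326
[326.34662165 195.59839124] [325.71901462 197.55314258]
```

View pics/w6.png

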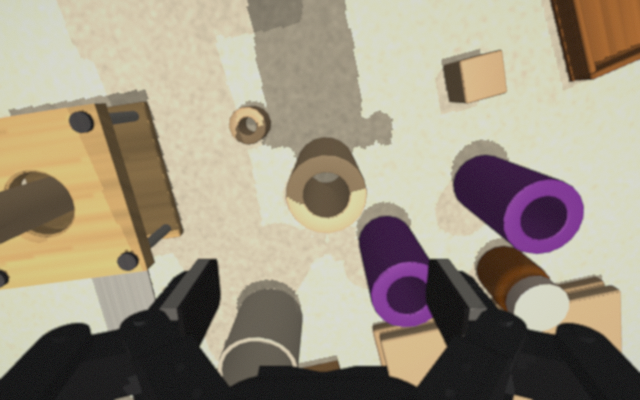

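View pics/s6.png

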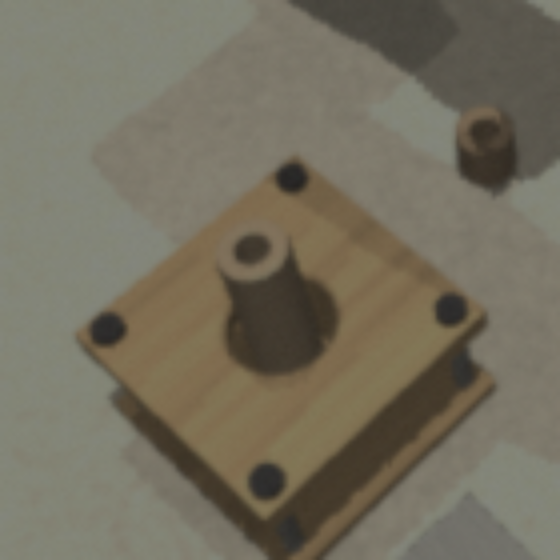

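Slim post stands upright in the gauge. Buff thick post's top is centred at (326,193) between the jaws, with the purple ones at (405,295) and (543,213) well clear. Descend.

Call:
{"method": "move_arm", "body": {"commands": "-0.1 0.05 -4 0 100; -0.1 0.05 -8 0 100; -0.1 0.05 -12 0 100; -0.1 0.05 -14.3 0 100; -0.1 0.05 -14.7 0 100"}}

```text
time: 10.82
ee_pos: [0.6066, -0.048, 0.137]
ee_rot: [0.791, 0.611, -0.003, -0.002]
wrist_force: [0.7, 0.1, 1.0]
opening: 1.002
```

Call:
{"method": "move_arm", "body": {"commands": "0 0 0 0 85; 0 0 0 0 55; 0 0 0 0 40; 0 0 0 0 40; 0 0 0 0 40"}}

```text
time: 11.45
ee_pos: [0.6077, -0.0478, 0.1387]
ee_rot: [0.791, 0.612, -0.002, -0.001]
wrist_force: [-0.4, 2.5, 6.5]
opening: 0.684
```

Call:
{"method": "move_arm", "body": {"commands": "0 0 0 0 40; 0 0 0.6 0 40; 0 0 2.2 0 40; 0 0 4.5 0 40; 0 0 7 0 40"}}

```text
time: 12.08
ee_pos: [0.6075, -0.0479, 0.2099]
ee_rot: [0.791, 0.611, -0.002, -0.001]
wrist_force: [0.6, -0.9, -4.2]
opening: 0.686
```

Call:
{"method": "move_arm", "body": {"commands": "0 0 2.5 0 40; 0 0 4.5 0 40; 0 0 5 0 40; 0 0 5 0 40"}}

```text
time: 12.58
ee_pos: [0.6075, -0.048, 0.2601]
ee_rot: [0.791, 0.611, -0.002, -0.001]
wrist_force: [-0.1, -0.4, -3.8]
opening: 0.686
```

Run:
```python
from workcell import arm, optics
import cv2
s=arm.observe();print(s['ee_pos'],s['opening'])
t=optics.read_camera('wrist')['pixels'][:,:,::-1];cv2.imwrite('pics/w7.png',t)
```

```text
[ 0.60745806 -0.04799031  0.26009958] 0.6864525209074137
```

View pics/w7.png

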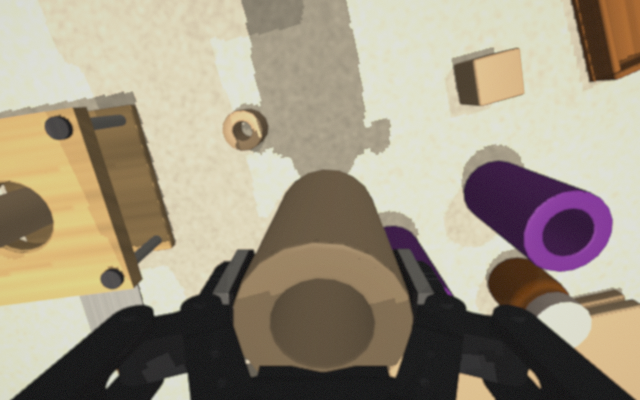

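Thick post is held upright, with its top at (323,310) and level. Carry it to the tray centre at (0.497,0.253).

Call:
{"method": "move_arm", "body": {"commands": "-1 2.6 0 0 40; -2.3 6.2 0 0 40; -3.6 9.8 0 0 40; -4.9 13.4 0 0 40; -6.2 17 0 0 40"}}

```text
time: 13.25
ee_pos: [0.5439, 0.123, 0.2581]
ee_rot: [0.791, 0.611, -0.004, -0.002]
wrist_force: [1.6, 0.6, -2.8]
opening: 0.684
```

Call:
{"method": "move_arm", "body": {"commands": "-1.3 3.6 0 0 40; -2.6 7.2 0 0 40; -4 10.8 0 0 40; -4.8 13.1 0 0 40; -4.8 13.1 0 0 40"}}

```text
time: 13.88
ee_pos: [0.4947, 0.2552, 0.2569]
ee_rot: [0.79, 0.613, -0.005, -0.002]
wrist_force: [0.2, -0.3, -3.2]
opening: 0.689
```

Run:
```python
from workcell import arm, optics
import cv2
s=arm.observe();print(s['ee_pos'],s['opening'])
t=optics.read_camera('wrist')['pixels'][:,:,::-1];cv2.imwrite('pics/w8.png',t)
t=optics.read_camera('scene')['pixels'][:,:,::-1]
cv2.imwrite('pics/s8.png',cv2.resize(t[20:200,250:430],None,fx=3,fy=3))
```

```text
[0.49474067 0.25521769 0.2569115 ] 0.6885296809724992
```

View pics/w8.png

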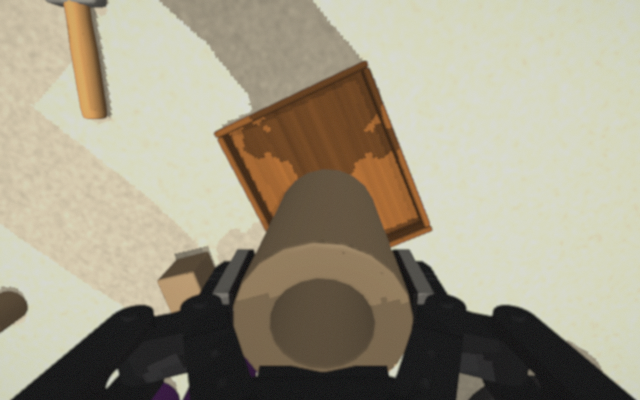

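View pics/s8.png

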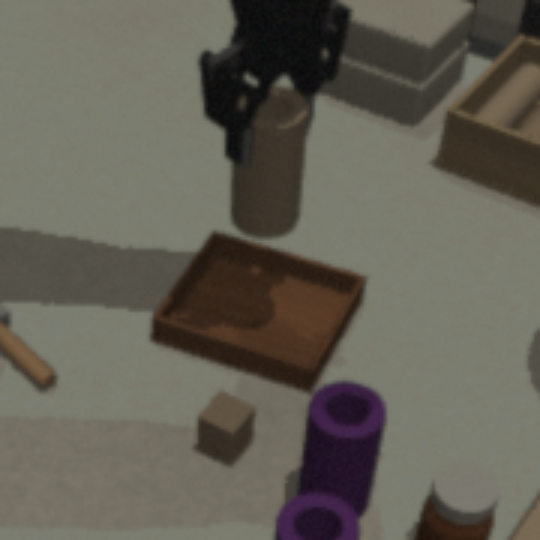

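The post is over the tray's middle and clear of the walls. Lower it.

Call:
{"method": "move_arm", "body": {"commands": "0.2 -0.2 -1.5 0 40; 0.2 -0.2 -4 0 40; 0.2 -0.2 -6.5 0 40; 0.2 -0.2 -8.8 0 40; 0.2 -0.2 -10 0 40"}}

```text
time: 14.6
ee_pos: [0.4966, 0.25, 0.1548]
ee_rot: [0.792, 0.611, -0.006, -0.002]
wrist_force: [-0.3, 1.1, -3.4]
opening: 0.688
```

Call:
{"method": "move_arm", "body": {"commands": "0 0 -0.2 0 40; 0 0 -0.4 0 40; 0 0 -0.5 0 40; 0 0 -0.5 0 40"}}

```text
time: 15.1
ee_pos: [0.497, 0.2503, 0.1505]
ee_rot: [0.792, 0.611, -0.006, -0.002]
wrist_force: [0.4, 0.2, -3.6]
opening: 0.684
```

Call:
{"method": "move_arm", "body": {"commands": "0 0 -0.2 0 40; 0 0 -0.4 0 40; 0 0 -0.4 0 40"}}

```text
time: 15.48
ee_pos: [0.4969, 0.2502, 0.1463]
ee_rot: [0.792, 0.611, -0.006, -0.002]
wrist_force: [0.1, 0.9, -3.5]
opening: 0.685
```

Call:
{"method": "move_arm", "body": {"commands": "0 0 -0.1 0 40; 0 0 -0.2 0 40"}}

```text
time: 15.72
ee_pos: [0.4969, 0.2502, 0.1446]
ee_rot: [0.792, 0.611, -0.006, -0.002]
wrist_force: [-1.7, -0.4, 4.3]
opening: 0.686
```

Contact with the tray floor (−3.5 to +4.3 N at the expected height). Release and rise.

Call:
{"method": "move_arm", "body": {"commands": "0 0 0 0 75; 0 0 0 0 85; 0 0 0 0 100; 0 0 0 0 100; 0 0 0 0 100"}}

```text
time: 16.35
ee_pos: [0.497, 0.2502, 0.1446]
ee_rot: [0.792, 0.611, -0.006, -0.002]
wrist_force: [-0.8, -0.4, -0.2]
opening: 1.001
```

Run:
```python
from workcell import arm, optics
import cv2
t=optics.read_camera('wrist')['pixels'][:,:,::-1];cv2.imwrite('pics/w9.png',t)
```

```text
(no output)
```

View pics/w9.png

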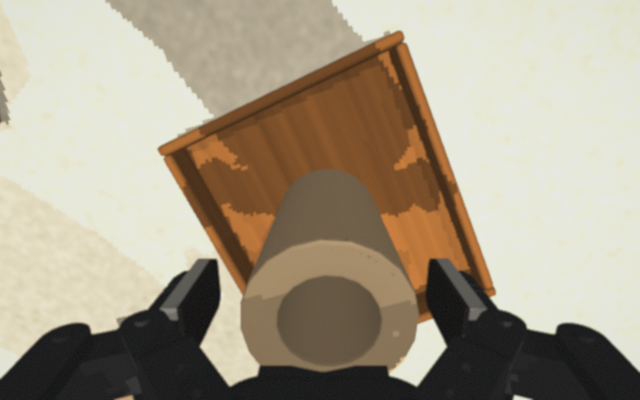

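Both pads are off the post: gaps at columns 218–241 and 415–428.

Call:
{"method": "move_arm", "body": {"commands": "0 0 1 0 100; 0 0 3.5 0 100; 0 0 7 0 100; 0 0 11 0 100; 0 0 15 0 100"}}

```text
time: 17.02
ee_pos: [0.4968, 0.2502, 0.2966]
ee_rot: [0.792, 0.611, -0.005, -0.002]
wrist_force: [0.5, 0.6, 0.5]
opening: 1.004
```

Call:
{"method": "move_arm", "body": {"commands": "-4 3 0 0 100; -8 6 0 0 100; -11 9 0 0 100; -11 9 0 0 100; -11 9 0 0 100"}}

```text
time: 17.65
ee_pos: [0.387, 0.3401, 0.2971]
ee_rot: [0.791, 0.611, -0.005, -0.001]
wrist_force: [0.4, 0.1, -0.2]
opening: 0.999
```

Run:
```python
from workcell import arm, optics
import cv2,numpy as np
s=arm.observe();print(s['time'],np.abs(s['qvel']).max(),s['wrist_force'])
t=optics.read_camera('top')['pixels'][:,:,::-1];cv2.imwrite('pics/t10.png',t)
t=optics.read_camera('scene')['pixels'][:,:,::-1]
cv2.imwrite('pics/s10.png',cv2.resize(t[70:330,150:450],None,fx=2.3,fy=2.3,interpolation=cv2.INTER_CUBIC))
```

```text
17.65 0.021128110327920956 [ 0.38854792  0.13227483 -0.24877848]
```

View pics/t10.png

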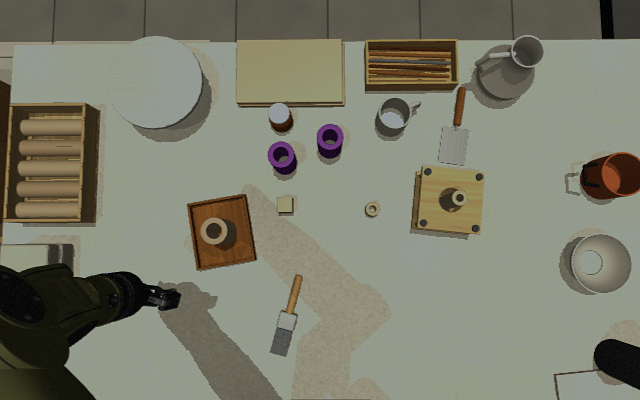

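View pics/s10.png

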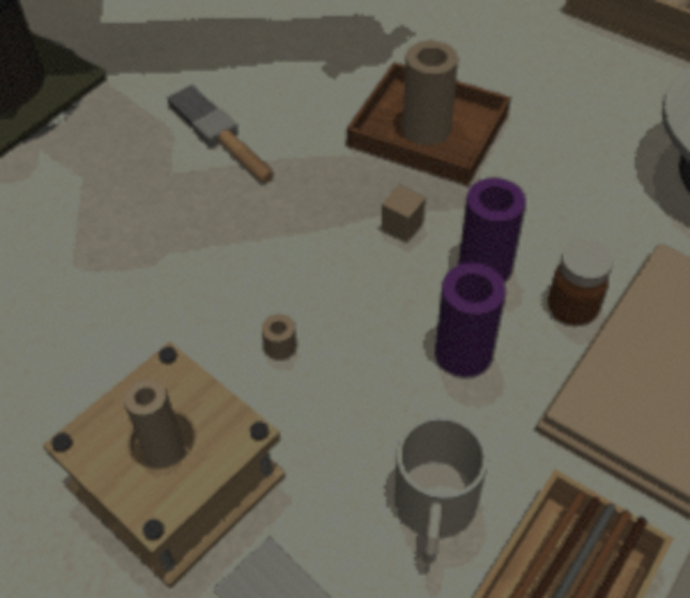

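Slim post stands in the gauge (top view (458,198)) and thick post stands in the tray (214,232). Nothing else has moved and the arm is clear. I hand the job in.

Run:
```python
from workcell import order
print(order.sign_off())
```

```text
the job is handed in; nothing more can be done
None
```

Both posts are placed, and I handed the job in at about 17.7 s of the 56 s allowed. The slim post went down first, through the gauge's hole onto the base board. The thick buff post then went into the middle of the tray.

- **Placing:** each post was lowered until the wrist force showed contact (about 7 N for the slim post, 4 N for the thick one) at the expected heights, then released.
- **Last checks:** the final top and scene pictures show both posts upright and free. The bystanders, including the purple look-alikes, are where they started, and the arm is clear with the gripper open.
- **Disagreements:** none of note. The two-view heights matched the text to about 1.5 mm. The thick post stands a few millimetres off the tray's measured centre.

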